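Take the head out of a fly-tying vise

TASK

Unlock the tying vise by turning only the big orange outer ring of its twin knob anticlockwise to its stop, leaving the small black inner knob on its setting. Then draw the vise head straight out of its leaning sleeve, in line with the sleeve and without forcing it, lay it gently down flat inside the white tray with the green floor, and let go. Leave the thread spools and the varnish bottle standing where they are.

Things in the scene. Friction and masses are not known exactly. Their poses are not given: they have to be found in the camera images.
- sleeve: Sleeve block 44 x 44 mm, 60 mm long, fixed on the stand's steel plate (170 x 260 x 12 mm). Origin: centre of the mouth of its 17.5 mm bore, 75 mm above the table. z: bore axis, out of the mouth, rising 38 deg above level towards the far side (yaw varies 0.3 rad). y: level, across. x: square to the bore, 38 deg off straight down, tilted away from the robot. Twin knob 150 mm to its -y side.
- head_mid (a point): Centre of the vise head's grip neck: black bar, 22 mm diameter, 30 mm long, between two blue square plates 48 x 48 x 6 mm; fingers fit between the plates only when square to the head's axis. 0.22 to 0.41 kg, 168 mm long. z: along the head, shaft to nose (the sleeve's z at the start); x, y square to the plates' sides (the sleeve's at the start). Lying flat, this point is 24 mm above its support.
- head_tip (a point): End of the vise head's steel shaft (16 mm diameter, 58 mm long, wholly in the sleeve at the start), on its axis, 109 mm behind the neck's centre; axes as there. From this end: shaft 58 mm, round collar 48 mm diameter x 6 mm (rests on the sleeve's mouth), bar 26 mm diameter x 24 mm, plate, neck, plate, nose.
- head_nose (a point): Tip of the vise head's brass nose, on its axis, 59 mm in front of the neck's centre. Same axes.
- ring_grip (a point): Centre of the orange outer ring, on the twin knob's vertical axis, half-way up the ring, 116 mm above the table. The ring is 60 mm in diameter, 22 mm tall. Below it: a 40 mm thick column and the bolt's brass rod, its top 30 mm below this point. The black inner knob, 26 mm in diameter, stands on the ring, 11 to 29 mm above this point.
- ring (a joint): Angle of the orange ring (rad): 0 locked, grows anticlockwise seen from above, stop at 1.45; starts at 0 to 0.25. It drives a brass bolt (10 mm per rad) that overlaps the head's collar and holds it in; the collar is clear from about 1.0, by 5 mm at the stop. Stiff, about 0.1 N m; stays where left.
- inner_mark (a point): White mark at the rim of the black inner knob, 12 mm from the twin knob's axis, on the knob's top. The inner knob turns very easily (0.015 N m) and must stay on its setting.
- tray: White tray, fixed on the table, 250 mm (its x) by 164 mm (its y), rim 14 mm high and 6 mm thick, green floor at 5 mm. Inside it measures 238 x 152 mm. Origin: centre of its underside, on the table. Empty.
- spool_red: Red thread spool, 26 mm in diameter, 35 mm tall, standing loose on the stand's base plate (origin: underside centre, 12 mm above the table), ahead of the knob column and between it and the sleeve. Leave it.
- spool_green: Green thread spool, 26 mm in diameter, 35 mm tall, standing loose on the table beside the tray (origin: underside centre). Leave it.
- varnish: White varnish bottle with green label, 28 mm in diameter, 62 mm tall, standing loose on the table beyond the stand and tray (origin: underside centre). Leave it.

How it is judged:
By the outcome, as a careful person would: the job done as asked, in the order asked, and still so for the second after the job is handed in, with the robot touching nothing.
It also fails if it takes over 72 s, if anything falls off the work surface, if the arm or the gripper's body presses on something with over 40 N, if the wrist force passes 120 N, or if a joint passes its speed limit or range.

ROBOT

A 7-joint arm with a two-finger parallel gripper is mounted at the origin on the work surface. World frame = base frame: x ahead of the robot, y to its left, z up, the work surface at z = 0. Lengths are in m, angles in rad, forces in N, time in s.
With the tool pointing down it reaches from about 0.425 to 1.025 m from the base axis. Payload 9.4 kg.
Tool frame: the origin (TCP) lies on the mounting face of the last link; the fingertips stand ahead of it and the grasp point (between the pads) lies 167 mm ahead of it (finger_overhang is the z of the fingertips in the tool frame, in m); z points along the fingers, y is the line along which they close (so a half turn about z gives the same grasp; the last joint's range is limited). The gripper opens to 93 mm and grips with 3 to 60 N. Pads are 15 mm wide; open, the fingers measure 128 mm over their backs; the gripper's body (75 mm by 188 mm) begins 65 mm behind the grasp point.
Start: joints at [1.243, 0.599, -0.003, 1.599, 0.002, 0.943, -0.08], TCP at [0.18, -0.702, 0.405] pointing down, gripper open.
Joint ranges: [-2.57, 2.57], [-0.35, 1.97], [-1.29, 1.29], [0.11, 2.56], [-1.05, 4.19], [0.11, 1.86], [-2.63, 2.63]. Speed limits (rad/s): [2.22, 2.22, 3.01, 3.01, 3.14, 3.14, 3.14].

INTERFACE

Orientations are given as a unit quaternion [w, x, y, z].
In Python, from bench import get_obs, read_camera, camera_params, close_job, look_for, masks_of, finger_overhang gives the robot as it stands.
- The arm moves only by the tool jog_arm, never from a script. Its argument "increments" is a list that holds one entry, the list of rows, each a list of 6 numbers: the shift along the tool's x, y, z as a fraction of full scale, then the turn, a rotation vector about the tool's x, y, z as a fraction of full scale. A call has 1 to 12 rows; each row is the pose to reach, as a shift and turn from the pose commanded when the call began, along the tool's axes at that moment; what a row does not reach only later rows make up. Full scale, the value 1, is 15 cm for a shift and pi/2 rad for a turn. A row lasts 1/8 s, in which the tool goes at most 62.5 mm and 10.7 degrees, less where a joint would pass 70% of its speed; a pose out of reach is approached as far as the arm can. A call with a number of a shift or a turn outside -1 to 1 is refused whole. A call with a gripper value outside its range is refused whole. "hand" is the opening, from 0 (shut) to 1 (fully open), set as the call begins (left out, the last holds). The fingers move at their own pace and stop on an object; "grip_force" is the grip in N (left out, the last holds). Time passes only in rows, so rows that repeat a pose let the fingers close. It gives the time, the measured TCP pose, the force, the opening and the grip force at its end, in the units of the state.
- get_obs(): the state, without advancing time (a new reading comes with each control period).
- read_camera(name): name is "side" or "top" or "wrist"; returns the picture (480x640x3 uint8, red, green, blue); there is no depth.
- camera_params(name): a dict with "mtx" (3x3 intrinsics, pixels), "world_from_camera" (4x4, takes a point from camera to world coordinates). Camera axes: x right, y up, looking along -z (the intrinsics and any distortion apply to the point x, -y, -z); pixel columns grow to the right and rows downward; lengths in m; the calibration is good to about 2 mm. The wrist camera is an equidistant fisheye: a pixel r from the principal point sees the ray r / f radians off the axis. A picture is of the moment at which its call begins: read the wrist's pose just before it. camera_params takes no time and is no camera call; for the wrist camera it gives the pose at the moment of the call.
- close_job(): hands the job in; it is judged then, once.
Trained networks look in the newest picture that a camera, given by its name, has taken for a name from the list of things; names that differ only in an ending like _2 or _b are one class to them, and where a whole thing is asked for, a point or a joint stands for the part that bears it (a point fixed in the world has none). Each returns a list of dicts, best first, with "score" (0 to 1); they miss things now and then, are a little off and sometimes report something else, mostly with a low value. They report only what shows in the picture. A call takes as long as a camera call.
- look_for(camera, label): "extent" ([centre column, centre row, width, height] as shares, 0 to 1, of the picture: columns of its width, rows of its height, round what is visible of it).
- masks_of(camera, label): "pixels" (480x640 bool, what is visible of it) and "extent" ([centre column, centre row, width, height] as shares, 0 to 1, of the picture: columns of its width, rows of its height, round what is visible of it).
The state is a dict: "t": time; "joint_positions": joint angles; "qvel": joint speeds; "joint_efforts": joint torques, N m; "tool_pos": TCP position; "orientation": TCP orientation; "wrist_force": force on the tool from outside, world axes, zero at the start; "moment": the same for the moment, N m; "gripper_width": finger opening in m; "gripper_force": force on a finger pad.
Only numpy, scipy, OpenCV 4.12 (cv2) and the standard library are available. Lean on these libraries where they do the work, as an engineer would, in place of code of your own. Each camera call takes 0.05 s, during which the arm holds its last target. There are 200 camera calls.

## Working session

There is one attempt and no reset: what is moved stays moved. The work goes in short steps, Python scripts to look and compute and a tool call to move; the robot and the scene stay as the last step left them, time stands still between calls to the robot, and variables do not carry over. Pictures are saved under pics/ and viewed, at most 10 in all, crops included, and the job is handed in when it is done.

Besides the shell and the picture viewer there is one more tool, called after ">>>" in YAML: its name, and indented under it one key for each argument. jog_arm: Moves the arm, as the interface text tells. Shift numbers are shares of 15 cm and turn numbers shares of pi/2 rad, none past 1 either way. Its arguments: {"type":"object","properties":{"increments":{"type":"array"},"hand":{"type":"number"},"grip_force":{"type":"number"}},"required":["increments"]}

```bash
ls; mkdir -p pics; python3 - <<'E'
from bench import *
import cv2,numpy as np
np.set_printoptions(precision=4,suppress=True)
print(finger_overhang)
print(get_obs())
for c in ("side","top","wrist"):
    p=camera_params(c);print(c,p["mtx"],p["world_from_camera"])
    im=read_camera(c);cv2.imwrite(f"pics/{c}0.png",im[:,:,::-1])
    for n in ["sleeve","head_mid","head_tip","head_nose","ring_grip","inner_mark","tray","spool_red","spool_green","varnish"]:
        r=look_for(c,n)[:2]
        print(c,n,[(round(d["score"],2),np.round(np.array(d["extent"])*[640,480,640,480],1)) for d in r])
E
```

```text
pics
0.1861
{'t': 0.0, 'joint_positions': array([ 1.2433,  0.6002, -0.0026,  1.6001,  0.0018,  0.9429, -0.0798]), 'qvel': array([-0.0013,  0.0019,  0.0004,  0.0021,  0.0008,  0.0004,  0.0009]), 'joint_efforts': array([  0.0007, -76.5081,   1.4979, -25.2352,  -0.0523,   0.0169,
         0.0002]), 'tool_pos': array([ 0.1799, -0.7021,  0.4038]), 'orientation': array([-0.0008,  0.9921,  0.1251, -0.0001]), 'wrist_force': array([ 0.3559,  0.2406, -0.2003]), 'moment': array([ 0.0048,  0.0211, -0.0004]), 'gripper_force': 0.0, 'gripper_width': 0.09264344719627084}
side [[579.2691   0.     327.7032]
 [  0.     579.2691 236.8768]
 [  0.       0.       1.    ]] [[ 0.9961  0.0672 -0.0576  0.596 ]
 [-0.0883  0.7878 -0.6096 -0.5978]
 [ 0.0044  0.6123  0.7906  0.8602]
 [ 0.      0.      0.      1.    ]]
side sleeve [(0.79, array([247. , 331.3,  47.4,  68.3])), (0.24, array([284.4, 299.3,  69.1,  51.3]))]
side head_mid [(0.82, array([284.2, 298.1,  66.3,  49.1]))]
side head_tip [(0.9, array([286.2, 299.2,  69.8,  51.4])), (0.47, array([267. , 191.5, 134.8,  72.7]))]
side head_nose [(0.93, array([286.
[... 1203 characters left out ...]
5,  15.4]))]
top spool_red [(0.64, array([388.3, 291.1,  31. ,  58.8]))]
top spool_green [(0.69, array([292.6, 323.9,  15.2,  17.6])), (0.3, array([306.8, 187.4,  13.7,  18.8]))]
top varnish [(0.57, array([305.2, 187. ,  13.2,  13.8])), (0.46, array([390.7, 287.8,  32.4,  55.8]))]
wrist [[371.6483   0.     314.5071]
 [  0.     371.6483 237.8178]
 [  0.       0.       1.    ]] [[ 0.2485  0.9356  0.251   0.2495]
 [-0.9686  0.2396  0.0656 -0.6855]
 [ 0.0012 -0.2594  0.9658  0.385 ]
 [ 0.      0.      0.      1.    ]]
wrist sleeve []
wrist head_mid []
wrist head_tip []
wrist head_nose []
wrist ring_grip []
wrist inner_mark []
wrist tray []
wrist spool_red []
wrist spool_green []
wrist varnish []
```

View pics/side0.png

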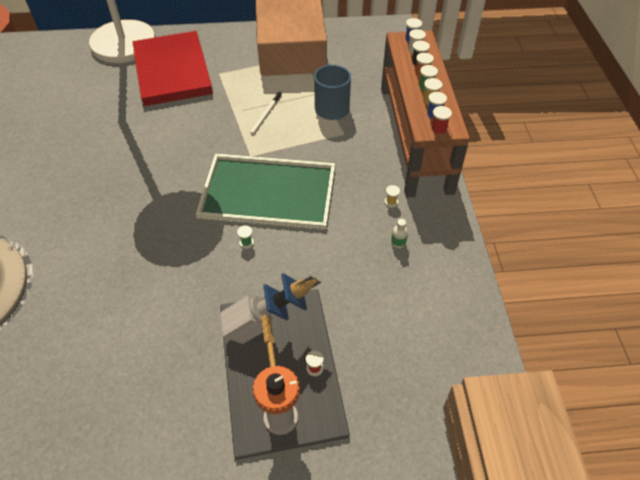

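View pics/top0.png

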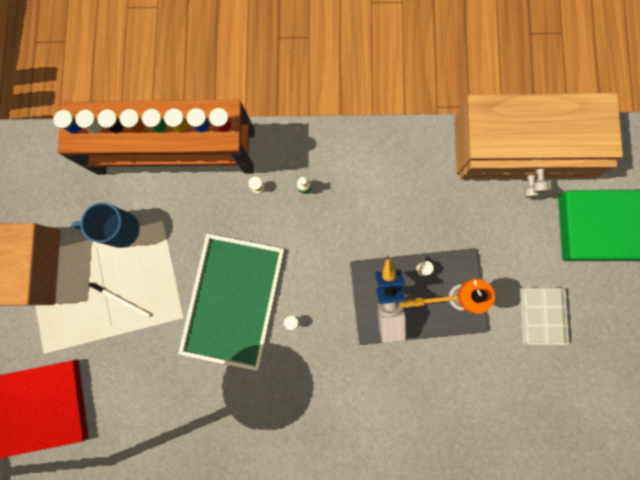

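The side view shows the sleeve at (240,315), the blue plates at (275,302) and (293,290), the nose tip at (319,281), the ring at (277,390), the red spool at (315,363) and the green spool at (246,237). The tray corners are at (211,156), (334,163), (327,226) and (198,217). The top view shows the ring at (477,297), the nose tip at (389,256), and tray corners at (208,235), (284,249), (258,367) and (180,352).

```bash
cat > h.py <<'E'
from bench import *
import numpy as np, cv2
from scipy.spatial.transform import Rotation as R
from scipy.optimize import least_squares
np.set_printoptions(precision=4,suppress=True)
def proj(c,X,p=None):
    p=p or camera_params(c); T=np.linalg.inv(p["world_from_camera"]); X=np.atleast_2d(X)
    q=X@T[:3,:3].T+T[:3,3]; q=q*[1,-1,-1]; K=p["mtx"]
    if c=="wrist":
        r=np.hypot(q[:,0],q[:,1]); s=np.arctan2(r,q[:,2])/np.maximum(r,1e-9)
        return np.c_[K[0,0]*q[:,0]*s+K[0,2],K[1,1]*q[:,1]*s+K[1,2]]
    return np.c_[K[0,0]*q[:,0]/q[:,2]+K[0,2],K[1,1]*q[:,1]/q[:,2]+K[1,2]]
def ray(c,uv,p=None):
    p=p or camera_params(c);K=p["mtx"];a=(np.array(uv,float)-K[:2,2])/[K[0,0],K[1,1]]
    if c=="wrist":
        t=np.hypot(*a); d=np.array([*(a/max(t,1e-9)*np.sin(t)),np.cos(t)])
    else: d=np.array([*a,1.])
    T=p["world_from_camera"];return T[:3,3],T[:3,:3]@(d*[1,-1,-1])
def atz(c,uv,z,p=None):
    o,d=ray(c,uv,p);return o+d*(z-o[2])/d[2]
def tri(obs):
    A=np.zeros((3,3));b=np.zeros(3)
    for c,uv in obs:
        o,d=ray(c,uv);d=d/np.linalg.norm(d);M=np.eye(3)-np.outer(d,d);A+=M;b+=M@o
    return np.linalg.solve(A,b)
def q2R(q): return R.from_quat([q[1],q[2],q[3],q[0]]).as_matrix()
def sleeveR(yaw):
    a=np.radians(38);h=np.array([np.cos(yaw),np.sin(yaw),0]);Z=np.array([0,0,1.])
    z=h*np.cos(a)+Z*np.sin(a);x=h*np.sin(a)-Z*np.cos(a)   # x: mostly down, tilted away
    return np.c_[x,np.cross(z,x),z]
def rel(Rt,pt):   # rows values from the current (measured) pose to the target pose
    o=get_obs();R0=q2R(o["orientation"]);d=R0.T@(pt-o["tool_pos"])/0.15
    return d,R.from_matrix(R0.T@Rt).as_rotvec()/(np.pi/2)
E
python3 - <<'E'
from h import *
print("nose",tri([("side",(319,281)),("top",(389,256))]))
for c,u in (("side",(277.4,390)),("top",(478,297))): print("ring",c,atz(c,u,.116))
for c,u in (("side",(315,357)),("top",(426,268))): print("red",c,atz(c,u,.047))
for c,u in (("side",(245,231)),("top",(291,323))): print("green",c,atz(c,u,.035))
for c,u in (("side",(401,224)),("top",(305,184))): print("varn",c,atz(c,u,.062))
for c,L in (("top",[(208,235),(284,249),(258,367),(180,352)]),("side",[(211,156),(334,163),(327,226),(198,217)])):
    P=np.array([atz(c,u,.014) for u in L]);print("tray",c,P,P.mean(0),np.linalg.norm(np.diff(P,axis=0),axis=1))
# head fit: nose + ring
obs=[("side",(319,281),[0,0,.11]),("top",(389,256),[0,0,.11])]
# sleeve rear/lower edges from masks
m=[("side",(277.4,390)),("top",(478,297))]
for n in ["head_mid","head_tip","sleeve"]:
  for c in("side","top"):
    r=masks_of(c,n)
    if r:
        ys,xs=np.nonzero(r[0]["pixels"]);print(c,n,round(r[0]["score"],2),xs.mean(),ys.mean(),xs.min(),xs.max(),ys.min(),ys.max())
ims={}
for c,(x,y) in (("side",(220,270)),("top",(345,240))):
    im=cv2.imread(f"pics/{c}0.png")[y:y+(130 if c=="side" else 110),x:x+(110 if c=="side" else 155)]
    ims[c]=cv2.resize(im,None,fx=600/im.shape[0]*.66,fy=600/im.shape[0]*.66,interpolation=cv2.INTER_CUBIC)
h=min(i.shape[0] for i in ims.values());o=np.hstack([i[:h] for i in ims.values()])
o=cv2.resize(o,(800,int(o.shape[0]*800/o.shape[1])));cv2.imwrite("pics/crop.png",o);print({c:i.shape for c,i in ims.items()},o.shape)
E
```

```text
nose [ 0.6272 -0.1225  0.1375]
ring side [ 0.5596 -0.2784  0.116 ]
ring top [ 0.5538 -0.2829  0.116 ]
red side [ 0.6153 -0.2007  0.047 ]
red top [ 0.6115 -0.204   0.047 ]
green side [0.5078 0.0646 0.035 ]
green top [0.5041 0.0618 0.035 ]
varn side [0.7863 0.0354 0.062 ]
varn top [0.7785 0.0337 0.062 ]
tray top [[0.6837 0.2388 0.014 ]
 [0.6539 0.0798 0.014 ]
 [0.4163 0.1293 0.014 ]
 [0.4451 0.2881 0.014 ]] [0.5498 0.184  0.014 ] [0.1617 0.2426 0.1614]
tray side [[0.4357 0.2859 0.014 ]
 [0.6874 0.2444 0.014 ]
 [0.6586 0.0804 0.014 ]
 [0.4169 0.123  0.014 ]] [0.5497 0.1834 0.014 ] [0.2551 0.1664 0.2455]
side head_mid 0.68 282.1526054590571 296.970223325062 250 319 274 321
top head_mid 0.68 389.56220472440947 289.07244094488186 375 404 256 316
side head_tip 0.62 282.09856630824373 296.80884109916366 250 319 273 322
top head_tip 0.57 389.8214849921011 289.11453396524485 375 405 256 316
side sleeve 0.81 246.18547418967586 324.93037214885953 221 274 296 366
top sleeve 0.92 402.7515463917526 318.94329896907215 379 457 296 341
{'side': (396, 335, 3), 'top': (396, 558, 3)} (354, 800, 3)
```

>>> jog_arm:
  increments:
    - [[0.26,-0.17,0,0,0,0],[0.52,-0.35,0,0,0,0],[0.783,-0.523,0,0,0,0]]
  hand: 1
  grip_force: 25

```text
t: 2.33
tool_pos: [0.275, -0.5961, 0.4048]
orientation: [0.0, 0.992, 0.125, 0.0]
wrist_force: [1.3, 0.3, 0.2]
gripper_width: 0.0934
gripper_force: 0.0
```

>>> jog_arm:
  increments:
    - [[0.26,-0.17,0,0,0,0],[0.52,-0.35,0,0,0,0],[0.783,-0.523,0,0,0,0]]

```text
t: 2.7
tool_pos: [0.3694, -0.4908, 0.4049]
orientation: [0.0, 0.992, 0.125, 0.0]
wrist_force: [0.9, -0.4, -0.5]
gripper_width: 0.0928
gripper_force: 0.0
```

>>> jog_arm:
  increments:
    - [[0.26,-0.17,0,0,0,0],[0.52,-0.35,0,0,0,0],[0.783,-0.523,0,0,0,0]]

```text
t: 3.08
tool_pos: [0.4637, -0.3857, 0.4049]
orientation: [0.0, 0.992, 0.125, 0.0]
wrist_force: [0.3, -0.5, 0.6]
gripper_width: 0.0931
gripper_force: 0.0
```

>>> jog_arm:
  increments:
    - [[0.26,-0.17,0,0,0,0],[0.52,-0.35,0,0,0,0],[0.783,-0.523,0,0,0,0],[0.783,-0.523,0,0,0,0],[0.783,-0.523,0,0,0,0],[0.783,-0.523,0,0,0,0]]

```text
t: 3.82
tool_pos: [0.5562, -0.283, 0.4048]
orientation: [0.0, 0.992, 0.124, -0.0]
wrist_force: [0.2, 0.6, -0.7]
gripper_width: 0.093
gripper_force: 0.0
```

```bash
python3 - <<'E'
from h import *
o=get_obs();print(o["t"],o["tool_pos"],o["orientation"],o["joint_positions"],o["wrist_force"],o["moment"])
p=camera_params("wrist");im=read_camera("wrist");cv2.imwrite("pics/w1.png",im[:,:,::-1])
for n in ["ring_grip","inner_mark","head_mid","head_nose","sleeve","spool_red"]:
  for d in masks_of("wrist",n)[:1]:
    ys,xs=np.nonzero(d["pixels"]);u=(xs.mean(),ys.mean());print(n,round(d["score"],2),u,xs.min(),xs.max(),ys.min(),ys.max(),atz("wrist",u,.116,p))
print("proj ring",proj("wrist",[.557,-.281,.127],p), proj("wrist",[.557,-.281,.145],p))
E
```

```text
3.825 [ 0.5562 -0.283   0.4048] [ 0.0003  0.9923  0.124  -0.0003] [ 0.3993  0.4771 -0.0287  1.8393  0.0189  0.8257 -0.9611] [ 0.2135  0.602  -0.6736] [ 0.0244 -0.0252 -0.0177]
ring_grip 0.58 (np.float64(308.68669429097605), np.float64(232.96984346224679)) 266 350 193 276 [ 0.5583 -0.2795  0.116 ]
inner_mark 0.71 (np.float64(307.80286738351253), np.float64(241.37544802867384)) 290 325 222 261 [ 0.5518 -0.2804  0.116 ]
head_mid 0.86 (np.float64(132.4997378080755), np.float64(167.90159063100856)) 90 170 96 227 [ 0.5756 -0.1326  0.116 ]
head_nose 0.84 (np.float64(132.35620743844945), np.float64(168.03125545660905)) 90 170 97 228 [ 0.5755 -0.1325  0.116 ]
sleeve 0.71 (np.float64(172.74993574916473), np.float64(229.23592906707788)) 116 270 195 268 [ 0.5352 -0.1754  0.116 ]
spool_red 0.56 (np.float64(246.82020802377414), np.float64(137.45616641901933)) 232 262 124 150 [ 0.6165 -0.2187  0.116 ]
proj ring [[310.0811 238.9252]] [[309.8194 245.955 ]]
```

View pics/w1.png

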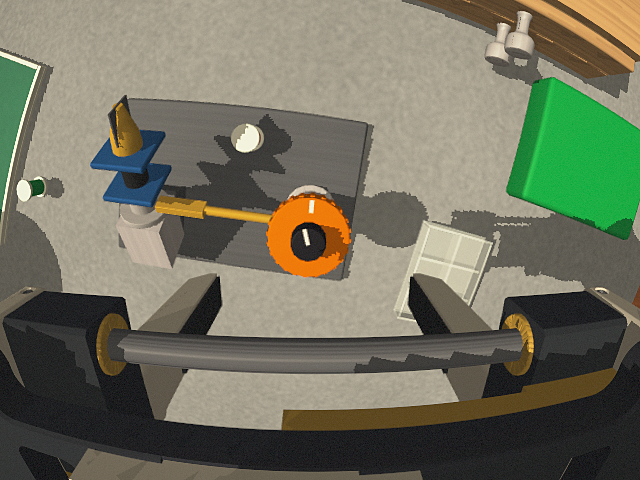

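The wrist view shows the ring at (308,235), its white mark at (311,207), the inner mark at (307,236), and the head at (130,165). The ring is centred near (0.557, -0.280). Next I descend and grip it.

>>> jog_arm:
  increments:
    - [[0.011,-0.018,0.25,0,0,0],[0.011,-0.018,0.5,0,0,0],[0.011,-0.018,0.7,0,0,0],[0.011,-0.018,0.79,0,0,0],[0.011,-0.018,0.79,0,0,0],[0.011,-0.018,0.79,0,0,0]]

```text
t: 4.92
tool_pos: [0.5584, -0.2789, 0.2873]
orientation: [0.0, 0.992, 0.125, 0.001]
wrist_force: [0.6, 0.3, -0.1]
gripper_width: 0.0927
gripper_force: 0.0
```

>>> jog_arm:
  increments:
    - [[0,0,0,0,0,0],[0,0,0,0,0,0],[0,0,0,0,0,0],[0,0,0,0,0,0],[0,0,0,0,0,0]]
  hand: 0.4
  grip_force: 25

```text
t: 5.55
tool_pos: [0.558, -0.2782, 0.2863]
orientation: [-0.0, 0.992, 0.125, -0.0]
wrist_force: [-1.7, 2.5, 3.8]
gripper_width: 0.0593
gripper_force: 25.0
```

```bash
python3 - <<'E'
from h import *
o=get_obs();print(o)
E
```

```text
{'t': 5.55, 'joint_positions': array([ 0.3915,  0.6234, -0.0299,  1.9342,  0.0307,  0.5852, -0.9779]), 'qvel': array([-0.    ,  0.0008,  0.0015, -0.0006, -0.    ,  0.002 ,  0.0001]), 'joint_efforts': array([  1.3943, -68.171 ,   2.5007, -18.0071,   0.4427,  -0.8552,
        -0.0012]), 'tool_pos': array([ 0.558 , -0.2782,  0.2863]), 'orientation': array([-0.0004,  0.9921,  0.1253, -0.0002]), 'wrist_force': array([-1.7495,  2.5104,  3.7537]), 'moment': array([ 0.7509,  0.3172, -0.0159]), 'gripper_force': 25.000703258556314, 'gripper_width': 0.05929849466298569}
```

>>> jog_arm:
  increments:
    - [[0,0,0,0,0,-0.08],[0,0,0,0,0,-0.16],[0,0,0,0,0,-0.24],[0,0,0,0,0,-0.32],[0,0,0,0,0,-0.4],[0,0,0,0,0,-0.48],[0,0,0,0,0,-0.56],[0,0,0,0,0,-0.64],[0,0,0,0,0,-0.7],[0,0,0,0,0,-0.74],[0,0,0,0,0,-0.74]]

```text
t: 6.92
tool_pos: [0.5576, -0.2778, 0.2863]
orientation: [-0.001, 0.76, 0.65, -0.0]
wrist_force: [-4.2, 5.1, 6.5]
gripper_width: 0.0593
gripper_force: 25.0
```

```bash
python3 - <<'E'
from h import *
o=get_obs();print(o["joint_positions"],o["moment"],o["wrist_force"],o["gripper_width"])
p=camera_params("wrist");im=read_camera("wrist");cv2.imwrite("pics/w2.png",im[:,:,::-1])
E
```

```text
[ 0.6098  0.6461 -0.3601  1.92    0.3616  0.6405 -0.1332] [1.056  0.6872 0.0786] [-4.1734  5.146   6.4663] 0.059306344880785934
```

>>> jog_arm:
  increments:
    - [[0,0,0,0,0,-0.03],[0,0,0,0,0,-0.06],[0,0,0,0,0,-0.06]]

```text
t: 7.35
tool_pos: [0.5576, -0.2777, 0.2863]
orientation: [-0.001, 0.729, 0.685, -0.0]
wrist_force: [-4.2, 4.9, 7.4]
gripper_width: 0.0593
gripper_force: 25.0
```

```bash
cat > o.py <<'E'
from h import *
o=get_obs();Rt=q2R(o["orientation"]);print(o["moment"],o["wrist_force"],"x yaw",np.arctan2(Rt[1,0],Rt[0,0]),o["joint_positions"])
E
python3 o.py
```

```text
[1.0456 0.7488 0.0463] [-4.1715  4.916   7.3853] x yaw 1.5087794519769826 [ 0.6266  0.6498 -0.3862  1.919   0.3862  0.6476 -0.0627]
```

>>> jog_arm:
  increments:
    - [[0,0,0,0,0,-0.02],[0,0,0,0,0,-0.04],[0,0,0,0,0,-0.04]]

```text
t: 7.72
tool_pos: [0.5576, -0.2778, 0.2863]
orientation: [-0.001, 0.707, 0.707, -0.0]
wrist_force: [-3.4, 4.6, 6.5]
gripper_width: 0.0593
gripper_force: 25.0
```

```bash
python3 o.py
```

```text
[1.0438 0.7604 0.1249] [-3.3665  4.6477  6.4519] x yaw 1.5712816746570066 [ 0.6378  0.6524 -0.4036  1.9183  0.4025  0.6525 -0.0155]
```

>>> jog_arm:
  increments:
    - [[0,0,0,0,0,-0.02],[0,0,0,0,0,-0.04],[0,0,0,0,0,-0.04]]

```text
t: 8.1
tool_pos: [0.5575, -0.2778, 0.2863]
orientation: [-0.001, 0.684, 0.729, -0.0]
wrist_force: [-4.3, 4.9, 7.5]
gripper_width: 0.0591
gripper_force: 25.0
```

```bash
python3 o.py
```

```text
[1.0219 0.7892 0.0787] [-4.2641  4.9343  7.5226] x yaw 1.6341029915918752 [ 0.6491  0.6551 -0.4211  1.9176  0.4186  0.6576  0.032 ]
```

>>> jog_arm:
  increments:
    - [[0,0,0,0,0,-0.02],[0,0,0,0,0,-0.04],[0,0,0,0,0,-0.04]]

```text
t: 8.48
tool_pos: [0.5576, -0.2784, 0.2863]
orientation: [-0.001, 0.662, 0.749, -0.0]
wrist_force: [-3.6, 4.9, 5.9]
gripper_width: 0.0591
gripper_force: 25.0
```

```bash
python3 o.py
```

```text
[ 0.8411  0.6063 -0.7192] [-3.5669  4.8903  5.8739] x yaw 1.694562332411392 [ 0.6606  0.6582 -0.4377  1.9164  0.4343  0.6625  0.0788]
```

The moment jumps at 1.445 rad, so the ring is at its stop. I open the hand, rise and look.

>>> jog_arm:
  increments:
    - [[0,0,0,0,0,0],[0,0,0,0,0,0],[0,0,0,0,0,0],[0,0,0,0,0,0]]
  hand: 1

```text
t: 8.98
tool_pos: [0.5581, -0.2788, 0.2861]
orientation: [0.0, 0.661, 0.75, -0.0]
wrist_force: [0.6, -0.0, -0.1]
gripper_width: 0.0917
gripper_force: 0.0
```

>>> jog_arm:
  increments:
    - [[0,0,-0.3,0,0,0],[0,0,-0.6,0,0,0],[0,0,-0.9,0,0,0],[0,0,-0.9,0,0,0],[0,0,-0.9,0,0,0]]

```text
t: 9.6
tool_pos: [0.5577, -0.2788, 0.4208]
orientation: [-0.0, 0.662, 0.75, -0.0]
wrist_force: [-0.2, -0.5, 0.7]
gripper_width: 0.0932
gripper_force: 0.0
```

```bash
python3 o.py; python3 - <<'E'
from h import *
p=camera_params("wrist");im=read_camera("wrist");cv2.imwrite("pics/w3.png",im[:,:,::-1]);np.save("w3T.npy",p["world_from_camera"])
for n in ["head_mid","sleeve","ring_grip"]:
  for d in masks_of("wrist",n)[:1]:
    ys,xs=np.nonzero(d["pixels"]);print(n,round(d["score"],2),xs.min(),xs.max(),ys.min(),ys.max())
print(get_obs()["tool_pos"])
E
```

```text
[-0.0206 -0.0465  0.0267] [-0.227  -0.5181  0.6665] x yaw 1.6957594517690138 [ 0.7297  0.5063 -0.5284  1.8019  0.3134  0.9177  0.1881]
head_mid 0.91 292 437 6 79
sleeve 0.63 242 325 23 192
[ 0.5579 -0.2787  0.4199]
```

View pics/w3.png

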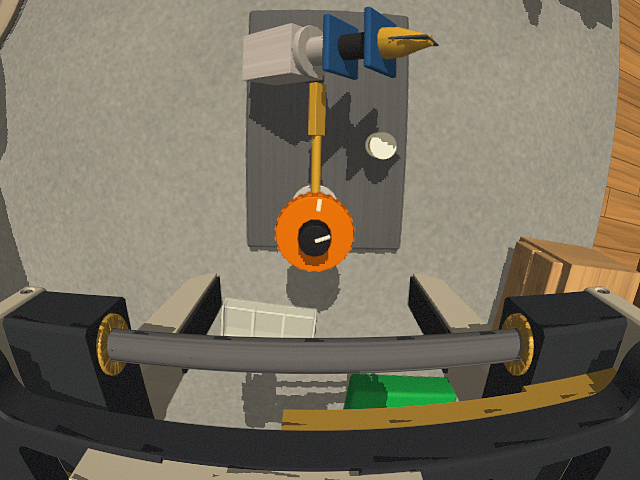

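The ring turned with the gripper, and the inner mark kept its direction in the world: it moved from about -10° to about 75° in the rotated view. Next I fit the head and sleeve pose.

```bash
cat >> h.py <<'E'
def circ(r,z,n=24):
    t=np.linspace(0,2*np.pi,n);return np.c_[r*np.cos(t),r*np.sin(t),0*t+z]
def sq(a,z): return np.array([[i*a,j*a,z] for i in(-1,1) for j in(-1,1)])
PARTS=[np.r_[circ(.024,-.051),circ(.024,-.045)],np.r_[circ(.013,-.045),circ(.013,-.021)],np.r_[sq(.024,-.021),sq(.024,-.015)],
 np.r_[circ(.011,-.015),circ(.011,.015)],np.r_[sq(.024,.015),sq(.024,.021)],np.r_[circ(.011,.021),circ(.003,.059)]]
def render(c,p,Rh,mid):
    m=np.zeros((480,640),np.uint8)
    for P in PARTS:
        uv=proj(c,P@Rh.T+mid,p);cv2.fillConvexPoly(m,cv2.convexHull(np.round(uv*16).astype(np.int32)),1,shift=4)
    return m
def soft(m): return cv2.GaussianBlur(m.astype(np.float32),(0,0),2)
def headpose(v):
    Rh=sleeveR(v[2]);return Rh,np.array([v[0],v[1],.075])+Rh[:,2]*.051
def fit(views,v0):
    from scipy.optimize import minimize
    S=[soft(m) for _,_,m in views]
    def cost(v):
        Rh,mid=headpose(v);return sum(((soft(render(c,p,Rh,mid))-s)**2).sum()/s.sum() for (c,p,_),s in zip(views,S))
    X=np.array(v0)+np.array([[0,0,0],[.008,0,0],[0,.008,0],[0,0,.12]])
    r=minimize(cost,v0,method="Nelder-Mead",options=dict(initial_simplex=X,xatol=1e-4,fatol=1e-4));return r.x,r.fun
E
python3 - <<'E'
from h import *
views=[]
for c in("wrist","top","side"):
    p=camera_params(c)
    if c!="wrist" : read_camera(c)
    d=masks_of(c,"head_mid")
    print(c,d[0]["score"] if d else None)
    if d: views.append((c,p,d[0]["pixels"]))
v0=[.541,-.131,.1]
for V in (views,[views[0]],views[1:]):
    for y0 in (0.1,-.05): print(len(V),fit(V,[*v0[:2],y0]))
v,_=fit(views,v0)
Rh,mid=headpose(v);print("mid",mid,"z",Rh[:,2]);
print(proj("wrist",mid+Rh[:,2]*.059,views[0][1]))
print("ring in sleeve frame",Rh.T@(np.array([.557,-.280,.116])-np.array([v[0],v[1],.075])))
im=cv2.imread("pics/w3.png")
for c,(x,y) in zip(range(1),[(0,0)]):
    cs,_=cv2.findContours(render("wrist",views[0][1],Rh,mid),cv2.RETR_EXTERNAL,cv2.CHAIN_APPROX_NONE);cv2.drawContours(im,cs,-1,(0,255,255),1)
im2=cv2.imread("pics/side0.png");cs,_=cv2.findContours(render("side",camera_params("side"),Rh,mid),cv2.RETR_EXTERNAL,cv2.CHAIN_APPROX_NONE);cv2.drawContours(im2,cs,-1,(0,255,255),1)
im3=cv2.imread("pics/top0.png");cs,_=cv2.findContours(render("top",camera_params("top"),Rh,mid),cv2.RETR_EXTERNAL,cv2.CHAIN_APPROX_NONE);cv2.drawContours(im3,cs,-1,(0,255,255),1)
r=lambda i:cv2.resize(i,(390,290),interpolation=cv2.INTER_NEAREST)
cv2.imwrite("pics/ov.png",np.hstack([r(im[0:110,240:450]),r(im2[260:360,210:335]),]))
E
```

```text
wrist 0.91
top 0.8
side 0.88
3 (array([ 0.5367, -0.1323,  0.1483]), np.float64(3.0733072757720947))
3 (array([ 0.5362, -0.134 ,  0.1773]), np.float64(3.0906620025634766))
1 (array([ 0.535 , -0.131 ,  0.1004]), np.float64(0.031306955963373184))
1 (array([ 0.5345, -0.1303,  0.0833]), np.float64(0.032473936676979065))
2 (array([ 0.536 , -0.1351,  0.2149]), np.float64(3.0079188346862793))
2 (array([ 0.5377, -0.1391,  0.2767]), np.float64(2.9671921730041504))
mid [ 0.5764 -0.1264  0.1064] z [0.7794 0.1165 0.6157]
[[433.4624  36.2687]]
ring in sleeve frame [-0.0334 -0.1491  0.0239]
```

View pics/ov.png

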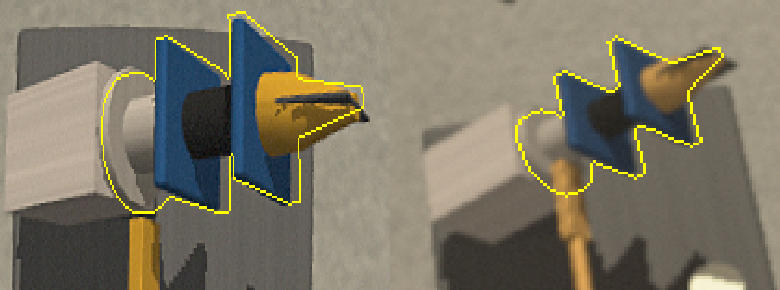

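The wrist-only fit is tight, with a cost of 0.03: mouth (0.535, -0.131), yaw 0.10. That agrees with the ring geometry. Next I work out the hover pose.

```bash
cat >> h.py <<'E'
def graspR(Rh): return np.c_[Rh[:,2],-Rh[:,1],Rh[:,0]]
E
python3 - <<'E'
from h import *
Rh,mid=headpose([.535,-.131,.10]);print(mid)
print(rel(graspR(Rh),mid-.267*Rh[:,0]),mid-.267*Rh[:,0])
E
```

```text
[ 0.575  -0.127   0.1064]
(array([ 1.0166, -0.8571,  0.6941]), array([-0.3363,  0.3275,  0.9751])) [ 0.4114 -0.1434  0.3168]
```

>>> jog_arm:
  increments:
    - [[0.1,-0.09,0.0,-0.034,0.033,0.098],[0.2,-0.17,0.05,-0.067,0.066,0.195],[0.3,-0.26,0.1,-0.101,0.098,0.293],[0.4,-0.34,0.2,-0.135,0.131,0.39],[0.5,-0.43,0.3,-0.168,0.164,0.488],[0.6,-0.51,0.4,-0.202,0.197,0.585],[0.7,-0.6,0.45,-0.235,0.229,0.683],[0.8,-0.69,0.5,-0.269,0.262,0.78],[0.9,-0.77,0.6,-0.303,0.295,0.878],[1.0,-0.857,0.694,-0.336,0.328,0.975],[1.0,-0.857,0.694,-0.336,0.328,0.975],[1.0,-0.857,0.694,-0.336,0.328,0.975]]

```text
t: 11.55
tool_pos: [0.4384, -0.1827, 0.3998]
orientation: [-0.036, 0.956, 0.055, 0.286]
wrist_force: [0.4, 1.1, -0.4]
gripper_width: 0.0926
gripper_force: 0.0
```

```bash
python3 o.py; python3 - <<'E'
from h import *
p=camera_params("wrist");im=read_camera("wrist")
d=masks_of("wrist","head_mid");print(d[0]["score"] if d else d)
V=[("wrist",p,d[0]["pixels"])]
v,f=fit(V,[.535,-.131,.1]);print(v,f)
for n,v in (("fit",v),):
    Rh,mid=headpose(v);print(mid,rel(graspR(Rh),mid-.167*Rh[:,0]))
Rh,mid=headpose([.535,-.131,.10]);print("prior",rel(graspR(Rh),mid-.167*Rh[:,0]))
cs,_=cv2.findContours(render("wrist",p,Rh,mid),cv2.RETR_EXTERNAL,cv2.CHAIN_APPROX_NONE);o=im[:,:,::-1].copy();cv2.drawContours(o,cs,-1,(0,255,255),1)
cv2.imwrite("pics/w4.png",o)
E
```

```text
[-0.0979  0.5135  0.0466] [ 0.372   1.053  -0.4336] x yaw 0.10207898202937543 [ 0.8421  0.32   -0.5951  2.2987 -1.0448  0.1064 -0.1188]
0.57
[ 0.535  -0.131   0.0993] 0.030947711318731308
[ 0.575  -0.127   0.1064] (array([-0.3819, -0.2351,  1.0544]), array([-0.0294,  0.0502,  0.0014]))
prior (array([-0.3819, -0.2346,  1.0543]), array([-0.0292,  0.0502,  0.001 ]))
```

View pics/w4.png

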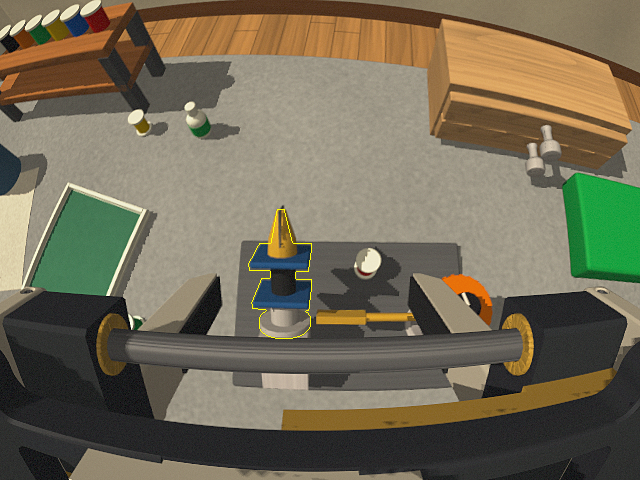

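The overlay matches the head closely: neck at (283,281), plates at (280,257) and (280,294). The joint print shows J5 and J6 at their lower limits, so I fit the arm kinematics to find a reachable approach.

```bash
cat > k.py <<'E'
from h import *
import itertools
LO=np.array([-2.57,-.35,-1.29,.11,-1.05,.11,-2.63]);HI=np.array([2.57,1.97,1.29,2.56,4.19,1.86,2.63])
Rz=lambda a:R.from_euler("z",a).as_matrix();Ry=lambda a:R.from_euler("y",a).as_matrix()
def FK(q,P,s):
    h0,a,b,L,o1,o7,e1,e2=P;Z=np.array([0,0,1.]);X=np.array([1.,0,0])
    A=Rz(s[0]*q[0]+o1);p=h0*Z;A=A@Ry(q[1]);p=p+A@(a*Z);A=A@Rz(s[1]*q[2]);p=p+A@(e1*X);A=A@Ry(q[3]);p=p+A@(e2*X+b*Z)
    A=A@Rz(s[2]*q[4])@Ry(q[5]);p=p+A@(L*Z);A=A@Rz(s[3]*q[6]+o7);return A,p
E
python3 - <<'E'
from k import *
import json
o=get_obs()
D=[([1.2433,.6002,-.0026,1.6001,.0018,.9429,-.0798],[.1799,-.7021,.4038],[-.0008,.9921,.1251,-.0001]),
([.3993,.4771,-.0287,1.8393,.0189,.8257,-.9611],[.5562,-.283,.4048],[.0003,.9923,.124,-.0003]),
([.3915,.6234,-.0299,1.9342,.0307,.5852,-.9779],[.558,-.2782,.2863],[-.0004,.9921,.1253,-.0002]),
([.6606,.6582,-.4377,1.9164,.4343,.6625,.0788],[.5576,-.2784,.2863],[-.001,.662,.749,0]),
([.7297,.5063,-.5284,1.8019,.3134,.9177,.1881],[.5577,-.2788,.4204],[0,.662,.75,0]),
(o["joint_positions"],o["tool_pos"],o["orientation"])]
best=None
for s in itertools.product([1,-1],repeat=4):
    def f(P):
        r=[]
        for q,p,Q in D:
            A,x=FK(q,P,s);r+=[*(x-p),*(0.2*(A-q2R(Q)).ravel())]
        return np.array(r)
    for o1,o7 in itertools.product([0,1.57,3.14,-1.57],repeat=2):
        try:S=least_squares(f,[.28,.63,.45,.13,o1,o7,0,0])
        except Exception:continue
        if best is None or S.cost<best[0]: best=(S.cost,s,S.x,f(S.x))
print(best[:3],np.abs(best[3]).max());json.dump([list(best[1]),list(best[2])],open("k.json","w"))
E
```

```text
(np.float64(0.00017942409791181656), (-1, -1, -1, -1), array([ 0.2468,  0.6549,  0.4391,  0.1286, -0.0844,  1.489 , -0.0021,
        0.0008])) 0.009236428320015347
```

```bash
python3 - <<'E'
from k import *
import json
s,P=json.load(open("k.json"))
o=get_obs();A,x=FK(o["joint_positions"],P,s);print(x-o["tool_pos"],R.from_matrix(A.T@q2R(o["orientation"])).as_rotvec())
Rh,mid=headpose([.535,-.131,.10])
def ik(Rt,p,q0):
    f=lambda q:(lambda A,x:np.r_[x-p,.3*R.from_matrix(A.T@Rt).as_rotvec(),1e-3*(q-(LO+HI)/2)/(HI-LO)])(*FK(q,P,s))
    S=least_squares(f,np.clip(q0,LO+.03,HI-.03),bounds=(LO+.02,HI-.02));return S.x,np.abs(S.fun[:6]).max()
rng=np.random.default_rng(0)
for flip in (1,-1):
  for ph in np.radians([0,20,-20,40,-40,60,-60,75,-75]):
    Rt=Rh@Rz(ph);G=np.c_[flip*Rt[:,2],-flip*Rt[:,1],Rt[:,0]]
    seen=[]
    for k in range(12):
        q,e=ik(G,mid-.167*G[:,2],rng.uniform(LO,HI))
        if e<.003:
            m=np.minimum(q-LO,HI-q).min();seen.append((m,q))
    if seen:
        seen.sort(key=lambda t:-t[0])
        for m,q in seen[:2]: print(flip,np.degrees(ph).round(),G[:,2].round(2),round(m,2),q.round(2))
E
```

```text
[-0.      0.0037 -0.0011] [ 0.0466 -0.0011  0.0115]
1 0.0 [ 0.61  0.06 -0.79] 0.13 [0.16 0.64 0.17 2.43 3.78 0.64 1.28]
1 0.0 [ 0.61  0.06 -0.79] 0.13 [0.16 0.64 0.17 2.43 3.78 0.64 1.28]
1 20.0 [ 0.54  0.4  -0.74] 0.02 [ 0.87  0.77 -0.65  2.3   4.17  0.27  1.19]
1 20.0 [ 0.54  0.4  -0.74] 0.02 [ 0.87  0.77 -0.65  2.3   4.17  0.27  1.19]
1 -20.0 [ 0.61 -0.28 -0.74] 0.07 [-0.01  0.66  0.06  2.49  2.86  0.73  1.85]
1 -20.0 [ 0.61 -0.28 -0.74] 0.07 [-0.01  0.66  0.06  2.49  2.86  0.73  1.85]
1 40.0 [ 0.41  0.69 -0.6 ] 0.02 [ 0.94  0.88 -0.63  2.12 -1.03  0.53  0.25]
1 40.0 [ 0.41  0.69 -0.6 ] 0.02 [ 0.94  0.88 -0.63  2.12 -1.03  0.53  0.25]
1 -40.0 [ 0.53 -0.59 -0.6 ] 0.11 [-0.25  0.76  0.08  2.45  2.26  0.92  2.07]
1 -40.0 [ 0.53 -0.59 -0.6 ] 0.11 [-0.25  0.76  0.08  2.45  2.26  0.92  2.07]
1 60.0 [ 0.22  0.89 -0.39] 0.12 [ 0.77  0.95 -0.33  1.94 -0.93  1.08  0.24]
1 60.0 [ 0.22  0.89 -0.39] 0.12 [ 0.77  0.95 -0.33  1.94 -0.93  1.08  0.24]
1 -60.0 [ 0.39 -0.83 -0.39] 0.23 [-0.44  0.9   0.15  2.33  1.81  1.06  2.22]
1 -60.0 [ 0.39 -0.83 -0.39] 0.23 [-0.44  0.9   0.15  2.33  1.81  1.06  
[... 1001 characters left out ...]
7]
-1 -40.0 [ 0.53 -0.59 -0.6 ] 0.11 [-0.12  0.76 -0.12  2.45  2.18  1.03 -0.97]
-1 60.0 [ 0.22  0.89 -0.39] 0.09 [ 1.2   1.33 -1.2   1.94  0.01  0.68  2.42]
-1 60.0 [ 0.22  0.89 -0.39] 0.09 [ 1.2   1.33 -1.2   1.94  0.01  0.68  2.42]
-1 -60.0 [ 0.39 -0.83 -0.39] 0.23 [-0.4   0.89  0.09  2.33  1.8   1.11 -0.91]
-1 -60.0 [ 0.39 -0.83 -0.39] 0.23 [-0.4   0.89  0.09  2.33  1.8   1.11 -0.91]
-1 75.0 [ 0.06  0.98 -0.2 ] 0.02 [ 1.14  1.39 -1.12  1.8  -0.17  0.97  2.61]
-1 75.0 [ 0.06  0.98 -0.2 ] 0.02 [ 1.14  1.38 -1.12  1.8  -0.17  0.97  2.61]
-1 -75.0 [ 0.25 -0.95 -0.2 ] 0.36 [-0.53  1.01  0.23  2.2   1.53  1.17 -0.81]
-1 -75.0 [ 0.25 -0.95 -0.2 ] 0.36 [-0.53  1.01  0.23  2.2   1.53  1.17 -0.81]
```

Wrist flip needed: at this tilt only J5≈2.7 (with tool x = -head z) is reachable, and it can also continue to a vertical tool. I simulate a route that leans the tool sideways to get there.

```bash
cat >> k.py <<'E'
import json
s,P=json.load(open("k.json")) if __import__("os").path.exists("k.json") else (None,None)
def step(Rt,p,q0):
    f=lambda q:(lambda A,x:np.r_[10*(x-p),3*R.from_matrix(A.T@Rt).as_rotvec(),.02*(q-q0)])(*FK(q,P,s))
    S=least_squares(f,np.clip(q0,LO+.011,HI-.011),bounds=(LO+.01,HI-.01));return S.x,np.abs(S.fun[:3]).max()/10,np.abs(S.fun[3:6]).max()/3
def lean(yaw,alpha,th):   # vertical tool with x at yaw, tips leant towards azimuth alpha by th
    V=np.c_[[np.cos(yaw),np.sin(yaw),0],[np.sin(yaw),-np.cos(yaw),0],[0,0,-1]]
    return R.from_rotvec(th*np.array([np.sin(alpha),-np.cos(alpha),0])).as_matrix()@V
def sim(q,way,n=10,verbose=True):
    # way: list of (yaw,alpha,th,tip)
    for w0,w1 in zip(way[:-1],way[1:]):
        worst=0;dq=0
        for t in np.linspace(0,1,n+1)[1:]:
            y,a,th=[w0[i]+(w1[i]-w0[i])*t for i in range(3)];tip=np.array(w0[3])+(np.array(w1[3])-np.array(w0[3]))*t
            Rt=lean(y,a,th);qn,e,er=step(Rt,tip-.167*Rt[:,2],q);worst=max(worst,e,er);dq=max(dq,np.abs(qn-q).max());q=qn
        if verbose: print(np.round(w1[:3],2),q.round(2),"err",round(worst,4),"maxdq",round(dq,2))
    return q
E
python3 - <<'E'
from k import *
o=get_obs();q=o["joint_positions"];pi=np.pi
tip0=o["tool_pos"]+.167*q2R(o["orientation"])[:,2]
print("tip now",tip0)
Rh,mid=headpose([.535,-.131,.10]);hov=mid-.1*Rh[:,0];up=np.array([.56,-.10,.30])
a=.663
way=[(.1,.1,.55,tip0),(.1,.1,0,up),(.1+pi,.1,0,up),(.1+pi,-pi/2,0,up),(.1+pi,-pi/2,a,up),(.1+pi,-.7,a,up),(.1+pi,.1,a,up),(.1+pi,.1,a,hov),(.1+pi,.1,a,mid),(.1+pi,.1,a,mid+.075*Rh[:,2])]
q=sim(q,way)
out=mid+.075*Rh[:,2];lift=out+[0,.05,.12];Y=pi-.19
print("to place");tr=np.array([.550,.184,.029])+.025*np.array([np.cos(-.19),np.sin(-.19),0]);ab=tr+[0,0,.15]
mm=(lift+ab)/2
for side in (-1,):
  way=[(.1+pi,.1,a,out),(.1+pi,.1,a,lift),(.1+pi,-pi/2,a,lift),(Y,-pi/2,.5,ab),(Y,-pi/2,0,ab),(Y,-pi/2,0,tr)]
  sim(q,way)
E
```

```text
tip now [ 0.5295 -0.1663  0.261 ]
[0.1 0.1 0. ] [-0.05  0.35  0.2   1.88 -0.09  0.92 -1.28] err 0.0001 maxdq 0.38
[3.24 0.1  0.  ] [ 0.51  0.39 -0.59  1.88  0.26  0.95  1.48] err 0.0 maxdq 0.28
[ 3.24 -1.57  0.  ] [ 0.51  0.39 -0.59  1.88  0.26  0.95  1.48] err 0.0 maxdq 0.0
[ 3.24 -1.57  0.66] [ 0.02  0.43 -0.36  1.96  0.88  1.16  0.83] err 0.0 maxdq 0.07
[ 3.24 -0.7   0.66] [ 0.12  0.25 -0.31  2.25  1.35  0.53  0.35] err 0.0 maxdq 0.07
[3.24 0.1  0.66] [ 1.    0.34 -1.03  2.29  1.48  0.12  0.33] err 0.0002 maxdq 0.21
[3.24 0.1  0.66] [ 1.11  0.75 -1.28  2.49  2.18  0.6  -0.23] err 0.0001 maxdq 0.21
[3.24 0.1  0.66] [ 0.95  0.97 -1.18  2.43  2.3   0.78 -0.25] err 0.0 maxdq 0.02
[3.24 0.1  0.66] [ 0.9   0.86 -1.15  2.28  2.13  0.62 -0.14] err 0.0 maxdq 0.02
to place
[3.24 0.1  0.66] [ 0.89  0.57 -1.17  2.2   1.67  0.42  0.12] err 0.0 maxdq 0.07
[ 3.24 -1.57  0.66] [ 0.29  0.68 -0.9   1.81  1.09  1.49  0.63] err 0.0 maxdq 0.12
[ 2.95 -1.57  0.5 ] [-0.07  0.79 -0.89  1.83  0.93  1.39 -0.01] err 0.0 maxdq 0.07
[ 2.95 -1.57  0.  ] [ 0.27  0.78 -1.12  1.94  0.85  1.    0.13] err 0.0 maxdq 0.04
[ 2.95 -1.57  0.  ] [ 0.16  0.95 -0.92  2.02  1.12  0.8  -0.08] err 0.0 maxdq 0.03
```

```bash
cat >> k.py <<'E'
def plan(y,a,th,tip,n,q=None,frm=None):
    o=get_obs();R0=q2R(o["orientation"]);p0=o["tool_pos"]
    if frm is not None: R0=lean(*frm[:3]);p0=np.array(frm[3])-.167*R0[:,2]
    Rt=lean(y,a,th);d=R0.T@(np.array(tip)-.167*Rt[:,2]-p0)/.15;r=R.from_matrix(R0.T@Rt).as_rotvec()/(np.pi/2)
    print("move",d.round(3),r.round(3),"rows>=",round(max(np.linalg.norm(r)*90/10.7,np.linalg.norm(d)*150/62.5),1))
    print([[round(float(v),3) for v in np.r_[d,r]*k/n] for k in range(1,n+1)])
E
python3 - <<'E'
from k import *
up=[.56,-.10,.30];pi=np.pi
plan(1.0,.1,0,up,9)
plan(2.1,.1,0,up,8,frm=(1.0,.1,0,up))
plan(.1+pi,-pi/2,.4,up,9,frm=(2.1,.1,0,up))
E
```

```text
move [ 0.965 -0.462  0.124] [ 0.141 -0.358 -0.545] rows>= 5.6
[[0.107, -0.051, 0.014, 0.016, -0.04, -0.061], [0.214, -0.103, 0.027, 0.031, -0.08, -0.121], [0.322, -0.154, 0.041, 0.047, -0.119, -0.182], [0.429, -0.205, 0.055, 0.063, -0.159, -0.242], [0.536, -0.257, 0.069, 0.079, -0.199, -0.303], [0.643, -0.308, 0.082, 0.094, -0.239, -0.364], [0.75, -0.359, 0.096, 0.11, -0.279, -0.424], [0.858, -0.41, 0.11, 0.126, -0.318, -0.485], [0.965, -0.462, 0.124, 0.141, -0.358, -0.545]]
move [0. 0. 0.] [ 0.   0.  -0.7] rows>= 5.9
[[0.0, 0.0, 0.0, 0.0, 0.0, -0.088], [0.0, 0.0, 0.0, 0.0, 0.0, -0.175], [0.0, 0.0, 0.0, 0.0, 0.0, -0.263], [0.0, 0.0, 0.0, 0.0, 0.0, -0.35], [0.0, 0.0, 0.0, 0.0, 0.0, -0.438], [0.0, 0.0, 0.0, 0.0, 0.0, -0.525], [0.0, 0.0, 0.0, 0.0, 0.0, -0.613], [0.0, 0.0, 0.0, 0.0, 0.0, -0.7]]
move [0.374 0.219 0.088] [ 0.24  -0.122 -0.717] rows>= 6.4
[[0.042, 0.024, 0.01, 0.027, -0.014, -0.08], [0.083, 0.049, 0.02, 0.053, -0.027, -0.159], [0.125, 0.073, 0.029, 0.08, -0.041, -0.239], [0.166, 0.097, 0.039, 0.106, -0.054, -0.318], [0.208, 0.122, 0.049, 0.133, -0.068, -0.398], [0.249, 0.146, 0.059, 0.16, -0.081, -0.478], [0.291, 0.17, 0.068, 0.186, -0.095, -0.557], [0.333, 0.195, 0.078, 0.213, -0.108, -0.637], [0.374, 0.219, 0.088, 0.24, -0.122, -0.717]]
```

>>> jog_arm:
  increments:
    - [[0.14,-0.07,0.02,0.02,-0.05,-0.08],[0.28,-0.13,0.035,0.04,-0.1,-0.16],[0.41,-0.2,0.05,0.06,-0.15,-0.23],[0.55,-0.26,0.07,0.08,-0.2,-0.31],[0.69,-0.33,0.09,0.1,-0.26,-0.39],[0.83,-0.4,0.105,0.12,-0.31,-0.47],[0.965,-0.462,0.124,0.141,-0.358,-0.545],[0.965,-0.462,0.124,0.141,-0.358,-0.545],[0.965,-0.462,0.124,0.141,-0.358,-0.545]]

```text
t: 12.78
tool_pos: [0.559, -0.1003, 0.4648]
orientation: [-0.002, 0.878, 0.478, -0.0]
wrist_force: [0.3, -0.1, -0.7]
gripper_width: 0.0931
gripper_force: 0.0
```

```bash
python3 o.py;python3 - <<'E'
from k import *
plan(2.1,.1,0,[.56,-.10,.30],1)
E
```

```text
[-0.0554 -0.0469 -0.0446] [ 0.2938 -0.052  -0.7245] x yaw 0.996623544037262 [ 0.0007  0.345   0.105   1.9    -0.0487  0.9019 -0.4443]
move [ 0.005  0.004 -0.015] [-0.002 -0.002 -0.702] rows>= 5.9
[[0.005, 0.004, -0.015, -0.002, -0.002, -0.702]]
```

>>> jog_arm:
  increments:
    - [[0,0,0,0,0,-0.1],[0,0,0,0,0,-0.2],[0,0,0,0,0,-0.3],[0,0,0,0,0,-0.4],[0,0,0,0,0,-0.5],[0,0,0,0,0,-0.6],[0,0,0,0,0,-0.7]]

```text
t: 13.65
tool_pos: [0.5585, -0.1009, 0.4653]
orientation: [-0.002, 0.497, 0.868, 0.001]
wrist_force: [0.7, -0.1, 0.7]
gripper_width: 0.0934
gripper_force: 0.0
```

>>> jog_arm:
  increments:
    - [[0.05,0.03,0.01,0.03,-0.015,-0.09],[0.095,0.055,0.02,0.06,-0.03,-0.18],[0.14,0.08,0.03,0.09,-0.045,-0.27],[0.19,0.11,0.045,0.12,-0.06,-0.36],[0.235,0.14,0.055,0.15,-0.075,-0.45],[0.28,0.165,0.065,0.18,-0.09,-0.54],[0.33,0.19,0.075,0.21,-0.105,-0.63],[0.374,0.219,0.088,0.24,-0.122,-0.717],[0.374,0.219,0.088,0.24,-0.122,-0.717]]

```text
t: 14.78
tool_pos: [0.5589, -0.035, 0.4521]
orientation: [-0.012, -0.048, 0.979, -0.197]
wrist_force: [0.4, -0.3, 0.4]
gripper_width: 0.0932
gripper_force: 0.0
```

```bash
python3 o.py;python3 - <<'E'
from k import *
up=[.56,-.10,.30];pi=np.pi;a=.663
o=get_obs();q=o["joint_positions"];print(o["tool_pos"])
Rh,mid=headpose([.535,-.131,.10]);hov=mid-.1*Rh[:,0]
sim(q,[(.1+pi,-pi/2,.4,up),(.1+pi,-1.2,a,up),(.1+pi,-.6,a,hov),(.1+pi,.1,a,hov),(.1+pi,.1,a,mid)])
plan(.1+pi,-1.2,a,up,5)
plan(.1+pi,-.6,a,hov,6,frm=(.1+pi,-1.2,a,up))
plan(.1+pi,.1,a,hov,6,frm=(.1+pi,-.6,a,hov))
E
```

```text
[ 0.4394 -0.1407 -0.0526] [ 0.3801 -0.2868  0.3916] x yaw -3.0516912490764803 [ 0.0654  0.3741 -0.2846  1.9296  0.5829  1.0266  1.1123]
[ 0.5589 -0.035   0.4521]
[ 3.24 -1.2   0.66] [-0.09  0.34 -0.17  2.1   1.02  0.87  0.67] err 0.0 maxdq 0.06
[ 3.24 -0.6   0.66] [ 0.22  0.43 -0.31  2.49  2.22  0.58 -0.51] err 0.0 maxdq 0.16
[3.24 0.1  0.66] [ 0.9   0.53 -0.82  2.49  2.85  0.37 -0.89] err 0.0 maxdq 0.09
[3.24 0.1  0.66] [ 0.73  0.74 -0.71  2.43  2.83  0.54 -0.84] err 0.0 maxdq 0.02
move [0.215 0.265 0.047] [ 0.156 -0.136  0.029] rows>= 1.8
[[0.043, 0.053, 0.009, 0.031, -0.027, 0.006], [0.086, 0.106, 0.019, 0.062, -0.054, 0.012], [0.129, 0.159, 0.028, 0.094, -0.081, 0.018], [0.172, 0.212, 0.038, 0.125, -0.108, 0.024], [0.215, 0.265, 0.047, 0.156, -0.136, 0.029]]
move [0.808 0.09  0.735] [-0.126 -0.196  0.077] rows>= 2.6
[[0.135, 0.015, 0.122, -0.021, -0.033, 0.013], [0.269, 0.03, 0.245, -0.042, -0.065, 0.026], [0.404, 0.045, 0.367, -0.063, -0.098, 0.038], [0.539, 0.06, 0.49, -0.084, -0.131, 0.051], [0.673, 0.075, 0.612, -0.105, -0.163, 0.064], [0.808, 0.09, 0.735, -0.126, -0.196, 0.077]]
move [ 0.187 -0.419  0.099] [-0.255 -0.093  0.088] rows>= 2.4
[[0.031, -0.07, 0.017, -0.042, -0.015, 0.015], [0.062, -0.14, 0.033, -0.085, -0.031, 0.029], [0.094, -0.21, 0.05, -0.127, -0.046, 0.044], [0.125, -0.28, 0.066, -0.17, -0.062, 0.058], [0.156, -0.35, 0.083, -0.212, -0.077, 0.073], [0.187, -0.419, 0.099, -0.255, -0.093, 0.088]]
```

>>> jog_arm:
  increments:
    - [[0.07,0.09,0.015,0.05,-0.045,0.01],[0.14,0.18,0.03,0.1,-0.09,0.02],[0.215,0.265,0.047,0.156,-0.136,0.029]]

```text
t: 15.15
tool_pos: [0.5228, -0.0051, 0.432]
orientation: [0.104, -0.045, 0.944, -0.31]
wrist_force: [0.2, -0.1, 0.3]
gripper_width: 0.0926
gripper_force: 0.0
```

>>> jog_arm:
  increments:
    - [[0.135,0.015,0.122,-0.021,-0.033,0.013],[0.269,0.03,0.245,-0.042,-0.065,0.026],[0.404,0.045,0.367,-0.063,-0.098,0.038],[0.539,0.06,0.49,-0.084,-0.131,0.051],[0.673,0.075,0.612,-0.105,-0.163,0.064],[0.808,0.09,0.735,-0.126,-0.196,0.077],[0.808,0.09,0.735,-0.126,-0.196,0.077],[0.808,0.09,0.735,-0.126,-0.196,0.077],[0.808,0.09,0.735,-0.126,-0.196,0.077]]

```text
t: 16.27
tool_pos: [0.4311, -0.0749, 0.3181]
orientation: [0.26, -0.048, 0.944, -0.198]
wrist_force: [0.5, 0.0, -0.5]
gripper_width: 0.093
gripper_force: 0.0
```

>>> jog_arm:
  increments:
    - [[0.031,-0.07,0.017,-0.042,-0.015,0.015],[0.062,-0.14,0.033,-0.085,-0.031,0.029],[0.094,-0.21,0.05,-0.127,-0.046,0.044],[0.125,-0.28,0.066,-0.17,-0.062,0.058],[0.156,-0.35,0.083,-0.212,-0.077,0.073],[0.187,-0.419,0.099,-0.255,-0.093,0.088],[0.187,-0.419,0.099,-0.255,-0.093,0.088],[0.187,-0.419,0.099,-0.255,-0.093,0.088],[0.187,-0.419,0.099,-0.255,-0.093,0.088]]

```text
t: 17.4
tool_pos: [0.4135, -0.1423, 0.3177]
orientation: [0.326, -0.049, 0.944, 0.016]
wrist_force: [-0.3, 0.2, 0.5]
gripper_width: 0.0931
gripper_force: 0.0
```

```bash
python3 o.py; python3 - <<'E'
from k import *
a=np.radians(38);Rh,mid=headpose([.535,-.131,.10]);pi=np.pi
plan(.1+pi,.1,a,mid,1);plan(.1+pi,.1,a,mid-.1*Rh[:,0],1)
p=camera_params("wrist");im=read_camera("wrist")
d=masks_of("wrist","head_mid");print(d[0]["score"] if d else d)
if d: print(fit([("wrist",p,d[0]["pixels"])],[.535,-.131,.1]))
cs,_=cv2.findContours(render("wrist",p,Rh,mid),cv2.RETR_EXTERNAL,cv2.CHAIN_APPROX_NONE);o=im[:,:,::-1].copy();cv2.drawContours(o,cs,-1,(0,255,255),1)
cv2.imwrite("pics/w5.png",o)
E
```

```text
[-0.0338  0.4163  0.0173] [-0.318   0.177   0.5102] x yaw -3.0362268442245206 [ 0.8049  0.4956 -0.7166  2.4972  2.8822  0.398  -0.9365]
move [ 0.015 -0.007  0.662] [0.001 0.001 0.003] rows>= 1.6
[[0.015, -0.007, 0.662, 0.001, 0.001, 0.003]]
move [ 0.015 -0.006 -0.004] [0.001 0.001 0.003] rows>= 0.0
[[0.015, -0.006, -0.004, 0.001, 0.001, 0.003]]
0.7
(array([ 0.5353, -0.1309,  0.111 ]), np.float64(0.03568168357014656))
```

View pics/w5.png

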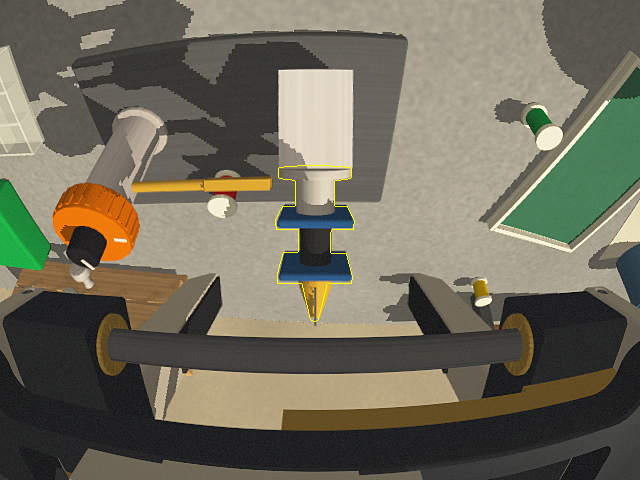

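The overlay matches: neck at (315,243), and the bolt end at (272,184) is clear of the collar. I descend and grip.

>>> jog_arm:
  increments:
    - [[0.015,-0.006,0.2,0,0,0.003],[0.015,-0.006,0.4,0,0,0.003],[0.015,-0.006,0.55,0,0,0.003],[0.015,-0.006,0.66,0,0,0.003],[0.015,-0.006,0.66,0,0,0.003],[0.015,-0.006,0.66,0,0,0.003]]

```text
t: 18.25
tool_pos: [0.4716, -0.1381, 0.2384]
orientation: [0.326, -0.046, 0.944, 0.017]
wrist_force: [-1.1, 0.2, -0.0]
gripper_width: 0.0931
gripper_force: 0.0
```

```bash
python3 o.py; python3 - <<'E'
from k import *
a=np.radians(38);Rh,mid=headpose([.535,-.131,.103]);plan(.103+np.pi,.103,a,mid,1)
E
```

```text
[0.0388 0.5254 0.0218] [-1.0679  0.15   -0.0042] x yaw -3.044905658445745 [ 0.6665  0.7064 -0.6298  2.4394  2.8517  0.5672 -0.8847]
move [-0.005  0.004  0.007] [-0.     0.001 -0.003] rows>= 0.0
[[-0.005, 0.004, 0.007, -0.0, 0.001, -0.003]]
```

>>> jog_arm:
  increments:
    - [[0,0.004,0,0,0,0],[0,0.004,0,0,0,0],[0,0.004,0,0,0,0],[0,0.004,0,0,0,0],[0,0.004,0,0,0,0],[0,0.004,0,0,0,0],[0,0.004,0,0,0,0]]
  hand: 0
  grip_force: 35

```text
t: 19.12
tool_pos: [0.4719, -0.1377, 0.238]
orientation: [0.326, -0.046, 0.944, 0.017]
wrist_force: [0.5, -0.7, -0.6]
gripper_width: 0.0277
gripper_force: 0.0
```

```bash
python3 o.py; python3 - <<'E'
from k import *
o=get_obs();print(o["gripper_width"],o["gripper_force"])
Rh,mid=headpose([.535,-.131,.103]);R0=q2R(o["orientation"]);print("head z in tool",R0.T@Rh[:,2],"f in head frame",Rh.T@o["wrist_force"], "pull .07:",R0.T@Rh[:,2]*.07/.15)
E
```

```text
[0.     0.4927 0.0196] [ 0.5095 -0.6796 -0.6209] x yaw -3.045533242080495 [ 0.6651  0.7075 -0.6297  2.4392  2.8507  0.5688 -0.8849]
0.027712817620883658 0.0
head z in tool [-1.      0.0055  0.001 ] f in head frame [ 0.7582 -0.7284 -0.0379] pull .07: [-0.4667  0.0026  0.0005]
```

Still closing, so I wait a little longer.

>>> jog_arm:
  increments:
    - [[0,0,0,0,0,0],[0,0,0,0,0,0],[0,0,0,0,0,0],[0,0,0,0,0,0]]

```text
t: 19.62
tool_pos: [0.4719, -0.1373, 0.2381]
orientation: [0.326, -0.046, 0.944, 0.018]
wrist_force: [-1.6, 3.9, 3.0]
gripper_width: 0.0209
gripper_force: 35.0
```

```bash
python3 o.py; python3 - <<'E'
from k import *
o=get_obs();print(o["gripper_width"],o["gripper_force"])
Rh,mid=headpose([.535,-.131,.103]);R0=q2R(o["orientation"]);print("head z in tool",R0.T@Rh[:,2],"f in head frame",Rh.T@o["wrist_force"])
E
```

```text
[0.9129 0.2866 0.5433] [-1.5794  3.8648  2.9538] x yaw -3.044695896971695 [ 0.6649  0.7073 -0.6304  2.4394  2.851   0.5685 -0.885 ]
0.020939655531300647 35.0106543302536
head z in tool [-1.      0.0048  0.0012] f in head frame [-3.0502  4.0067  0.8937]
```

>>> jog_arm:
  increments:
    - [[-0.03,0,0,0,0,0],[-0.06,0,0,0,0,0],[-0.1,0,0,0,0,0],[-0.13,0,0,0,0,0]]

```text
t: 20.12
tool_pos: [0.4876, -0.1364, 0.2502]
orientation: [0.326, -0.046, 0.944, 0.017]
wrist_force: [-0.9, 1.4, -3.5]
gripper_width: 0.0208
gripper_force: 35.0
```

```bash
python3 o.py; python3 - <<'E'
from k import *
o=get_obs();print(o["gripper_width"],o["tool_pos"])
Rh,mid=headpose([.535,-.131,.103]);print("f in head frame",Rh.T@o["wrist_force"],"m",Rh.T@o["moment"])
E
```

```text
[0.3297 1.205  0.0621] [-0.8661  1.4386 -3.5397] x yaw -3.0460263940430563 [ 0.6517  0.6798 -0.6225  2.4023  2.8302  0.5126 -0.8821]
0.020826104922319375 [ 0.4876 -0.1364  0.2502]
f in head frame [ 2.35    1.52   -2.7416] m [0.2292 1.1647 0.3943]
```

>>> jog_arm:
  increments:
    - [[-0.05,0,0,0,0,0],[-0.1,0,0,0,0,0],[-0.15,0.001,0,0,0,0],[-0.2,0.001,0,0,0,0],[-0.2,0.001,0,0,0,0]]

```text
t: 20.75
tool_pos: [0.5115, -0.1338, 0.2692]
orientation: [0.326, -0.046, 0.944, 0.017]
wrist_force: [0.2, 0.3, -3.1]
gripper_width: 0.0209
gripper_force: 35.0
```

```bash
python3 o.py; python3 - <<'E'
from k import *
o=get_obs();print(o["gripper_width"],o["tool_pos"])
Rh,mid=headpose([.535,-.131,.103]);print("f in head frame",Rh.T@o["wrist_force"],"m",Rh.T@o["moment"])
E
```

```text
[-0.0072  0.8478 -0.0043] [ 0.1671  0.3251 -3.1458] x yaw -3.0448716392465993 [ 0.6265  0.6415 -0.6057  2.3458  2.7986  0.4322 -0.8748]
0.02087771797171396 [ 0.5115 -0.1338  0.2692]
f in head frame [ 2.6019  0.3062 -1.7794] m [0.0526 0.8441 0.0605]
```

>>> jog_arm:
  increments:
    - [[-0.05,0,0,0,0,0],[-0.1,0,0,0,0,0],[-0.15,0.001,0,0,0,0],[-0.2,0.001,0,0,0,0],[-0.2,0.001,0,0,0,0]]

```text
t: 21.38
tool_pos: [0.5348, -0.1313, 0.2876]
orientation: [0.326, -0.046, 0.944, 0.017]
wrist_force: [0.6, -0.5, -2.7]
gripper_width: 0.0212
gripper_force: 35.0
```

```bash
python3 o.py; python3 - <<'E'
from k import *
o=get_obs();print(o["gripper_width"],o["tool_pos"],o["t"])
q=o["joint_positions"];pi=np.pi;a=np.radians(38)
Rh,mid=headpose([.535,-.131,.103]);print("f in head frame",Rh.T@o["wrist_force"])
tip=o["tool_pos"]+.167*q2R(o["orientation"])[:,2];print("out",Rh.T@(tip-mid))
Y=pi-.19;u=np.array([np.cos(-.19),np.sin(-.19),0])
tr=np.array([.550,.184,.029])+.025*u;ab=tr+[0,0,.15]
l1=tip+[0.01,.01,.12];md=np.array([.60,.03,.32])
for al in (-pi/2,-1.0):
  sim(q,[(.103+pi,.103,a,tip),(.103+pi,.103,a,l1),(.05+pi,al,.5,md),(Y,al,.35,ab),(Y,al,0,ab),(Y,al,0,tr)])
E
```

```text
[-0.0685  0.8379 -0.0113] [ 0.6403 -0.459  -2.7171] x yaw -3.044808788301331 [ 0.5954  0.6085 -0.5792  2.2894  2.7655  0.3542 -0.8648]
0.021209431692627897 [ 0.5348 -0.1313  0.2876] 21.375
f in head frame [ 2.5041 -0.5224 -1.2081]
out [-0.0007 -0.0004  0.0801]
[3.24 0.1  0.66] [ 0.78  0.46 -0.84  2.15  1.51  0.16  0.33] err 0.0005 maxdq 0.42
[ 3.19 -1.57  0.5 ] [ 0.18  0.55 -0.86  1.78  0.84  1.41  0.64] err 0.0 maxdq 0.15
[ 2.95 -1.57  0.35] [-0.06  0.71 -0.79  1.86  0.83  1.17  0.11] err 0.0 maxdq 0.06
[ 2.95 -1.57  0.  ] [ 0.2   0.7  -0.95  1.94  0.74  0.9   0.25] err 0.0 maxdq 0.03
[ 2.95 -1.57  0.  ] [ 0.07  0.87 -0.74  2.02  0.99  0.66  0.04] err 0.0 maxdq 0.03
[3.24 0.1  0.66] [ 0.78  0.46 -0.84  2.15  1.51  0.16  0.33] err 0.0005 maxdq 0.42
[ 3.19 -1.    0.5 ] [ 0.25  0.45 -0.89  1.95  0.98  1.11  0.49] err 0.0 maxdq 0.1
[ 2.95 -1.    0.35] [-0.04  0.65 -0.8   1.99  1.01  1.01 -0.07] err 0.0 maxdq 0.06
[ 2.95 -1.    0.  ] [ 0.22  0.72 -1.    1.94  0.77  0.93  0.21] err 0.0 maxdq 0.03
[ 2.95 -1.    0.  ] [ 0.1   0.89 -0.79  2.02  1.03  0.7   0.  ] err 0.0 maxdq 0.03
```

The head is out by 80 mm, past the 58 mm shaft, with only weight forces showing. I plan the carry.

```bash
python3 - <<'E'
from k import *
o=get_obs();q=o["joint_positions"];pi=np.pi;a=np.radians(38)
tip=o["tool_pos"]+.167*q2R(o["orientation"])[:,2]
Y=pi-.19;u=np.array([np.cos(-.19),np.sin(-.19),0])
tr=np.array([.550,.184,.029])+.025*u;ab=tr+[0,0,.12]
l1=tip+[0.0,.0,.05];md=np.array([.62,-.03,.27])
W=[(.103+pi,.103,a,tip),(.103+pi,.103,a,l1),(.103+pi,-.6,.6,md),(.05+pi,-1.2,.5,md+[-.02,.08,0]),(Y,-1.2,.3,ab),(Y,-1.2,0,ab),(Y,-1.2,0,tr)]
sim(q,W)
for w0,w1 in zip(W[:-1],W[1:]): plan(*w1,1,frm=w0)
E
```

```text
[3.24 0.1  0.66] [ 0.64  0.52 -0.62  2.24  2.76  0.18 -0.88] err 0.0 maxdq 0.05
[ 3.24 -0.6   0.6 ] [-0.21  0.35 -0.01  2.14  1.16  0.43  0.43] err 0.0004 maxdq 0.43
[ 3.19 -1.2   0.5 ] [-0.29  0.43 -0.16  1.94  0.74  0.92  0.68] err 0.0 maxdq 0.06
[ 2.95 -1.2   0.3 ] [-0.41  0.59 -0.18  1.97  0.62  0.73  0.33] err 0.0 maxdq 0.04
[ 2.95 -1.2   0.  ] [-0.11  0.59 -0.42  1.96  0.38  0.66  0.62] err 0.0 maxdq 0.03
[ 2.95 -1.2   0.  ] [-0.2   0.76 -0.28  2.02  0.48  0.43  0.53] err 0.0 maxdq 0.02
move [-0.205 -0.    -0.263] [0. 0. 0.] rows>= 0.8
[[-0.205, -0.0, -0.263, 0.0, 0.0, 0.0]]
move [-0.408  1.021 -0.274] [ 0.232  0.126 -0.08 ] rows>= 2.7
[[-0.408, 1.021, -0.274, 0.232, 0.126, -0.08]]
move [-0.315  0.606 -0.174] [ 0.06   0.198 -0.019] rows>= 1.7
[[-0.315, 0.606, -0.174, 0.06, 0.198, -0.019]]
move [0.145 0.926 0.316] [-0.115  0.054  0.152] rows>= 2.4
[[0.145, 0.926, 0.316, -0.115, 0.054, 0.152]]
move [-0.175 -0.279  0.05 ] [-0.162  0.102 -0.   ] rows>= 1.6
[[-0.175, -0.279, 0.05, -0.162, 0.102, -0.0]]
move [0.  0.  0.8] [0. 0. 0.] rows>= 1.9
[[0.0, 0.0, 0.8, 0.0, 0.0, 0.0]]
```

>>> jog_arm:
  increments:
    - [[-0.1,0,-0.13,0,0,0],[-0.205,0,-0.263,0,0,0],[-0.205,0,-0.263,0,0,0]]

```text
t: 21.75
tool_pos: [0.5343, -0.1315, 0.3385]
orientation: [0.327, -0.046, 0.944, 0.016]
wrist_force: [-0.5, 0.4, -3.6]
gripper_width: 0.0211
gripper_force: 35.0
```

>>> jog_arm:
  increments:
    - [[-0.04,0.1,-0.027,0.023,0.013,-0.008],[-0.08,0.2,-0.055,0.046,0.025,-0.016],[-0.12,0.3,-0.082,0.07,0.038,-0.024],[-0.16,0.4,-0.11,0.093,0.05,-0.032],[-0.2,0.5,-0.137,0.116,0.063,-0.04],[-0.24,0.6,-0.164,0.139,0.076,-0.048],[-0.29,0.7,-0.19,0.162,0.088,-0.056],[-0.33,0.8,-0.22,0.186,0.1,-0.064],[-0.37,0.9,-0.247,0.209,0.113,-0.072],[-0.408,1.0,-0.274,0.232,0.126,-0.08],[-0.408,1.0,-0.274,0.232,0.126,-0.08],[-0.408,1.0,-0.274,0.232,0.126,-0.08]]

```text
t: 23.25
tool_pos: [0.5417, 0.0193, 0.4065]
orientation: [0.234, -0.047, 0.955, -0.179]
wrist_force: [-0.8, -0.8, -2.8]
gripper_width: 0.0211
gripper_force: 35.0
```

```bash
python3 o.py; python3 - <<'E'
from k import *
o=get_obs();print(o["gripper_width"],o["tool_pos"],o["t"]);plan(.103+np.pi,-.6,.6,[.62,-.03,.27],1)
E
```

```text
[0.5552 0.5304 0.0152] [-0.7908 -0.7556 -2.7917] x yaw -2.948840381234334 [-0.5305  0.3551  0.3549  2.1991  1.0449  0.3563  0.497 ]
0.02111740913687898 [0.5417 0.0193 0.4065] 23.25
move [-0.011  0.021 -0.014] [-0.001 -0.002 -0.003] rows>= 0.1
[[-0.011, 0.021, -0.014, -0.001, -0.002, -0.003]]
```

Tracking well; on to the next two legs.

>>> jog_arm:
  increments:
    - [[-0.05,0.1,-0.03,0.01,0.033,-0.003],[-0.105,0.2,-0.06,0.02,0.066,-0.006],[-0.16,0.3,-0.09,0.03,0.1,-0.01],[-0.21,0.4,-0.12,0.04,0.132,-0.013],[-0.26,0.5,-0.145,0.05,0.165,-0.016],[-0.315,0.606,-0.174,0.06,0.198,-0.019],[-0.315,0.606,-0.174,0.06,0.198,-0.019]]

```text
t: 24.12
tool_pos: [0.572, 0.1209, 0.4155]
orientation: [0.083, -0.022, 0.969, -0.232]
wrist_force: [-0.2, 0.1, -2.7]
gripper_width: 0.0212
gripper_force: 35.0
```

>>> jog_arm:
  increments:
    - [[0.02,0.12,0.04,-0.014,0.007,0.019],[0.04,0.24,0.08,-0.029,0.014,0.038],[0.055,0.35,0.12,-0.043,0.02,0.057],[0.07,0.46,0.16,-0.058,0.027,0.076],[0.09,0.58,0.2,-0.072,0.034,0.095],[0.11,0.7,0.24,-0.086,0.04,0.114],[0.13,0.81,0.28,-0.1,0.047,0.133],[0.145,0.926,0.316,-0.115,0.054,0.152],[0.145,0.926,0.316,-0.115,0.054,0.152]]

```text
t: 25.25
tool_pos: [0.5574, 0.2231, 0.3075]
orientation: [0.066, 0.096, 0.984, -0.133]
wrist_force: [-0.6, -0.0, -3.1]
gripper_width: 0.0212
gripper_force: 35.0
```

```bash
python3 o.py; python3 - <<'E'
from k import *
o=get_obs();print(o["gripper_width"],o["tool_pos"],o["t"])
Y=np.pi-.19;u=np.array([np.cos(-.19),np.sin(-.19),0]);tr=np.array([.550,.184,.029])+.025*u
plan(Y,-1.2,0,tr+[0,0,.12],1)
E
```

```text
[ 0.386  -0.0367 -0.0012] [-0.6362 -0.0448 -3.0816] x yaw 2.9678234798547067 [-0.6138  0.5862  0.0952  1.9797  0.3963  0.6669  0.5201]
0.02116938519654796 [0.5574 0.2231 0.3075] 25.25
move [-0.17  -0.267  0.038] [-0.161  0.101 -0.002] rows>= 1.6
[[-0.17, -0.267, 0.038, -0.161, 0.101, -0.002]]
```

>>> jog_arm:
  increments:
    - [[-0.04,-0.065,0.01,-0.04,0.025,0],[-0.085,-0.13,0.02,-0.08,0.05,-0.001],[-0.13,-0.2,0.03,-0.12,0.075,-0.001],[-0.17,-0.267,0.038,-0.161,0.101,-0.002],[-0.17,-0.267,0.038,-0.161,0.101,-0.002],[-0.17,-0.267,0.038,-0.161,0.101,-0.002]]

```text
t: 26.0
tool_pos: [0.5748, 0.1781, 0.3174]
orientation: [0.001, 0.096, 0.995, -0.0]
wrist_force: [0.5, -0.6, -2.6]
gripper_width: 0.0211
gripper_force: 35.0
```

```bash
python3 o.py; python3 - <<'E'
from k import *
o=get_obs();print(o["gripper_width"],o["tool_pos"],o["t"])
Y=np.pi-.19;u=np.array([np.cos(-.19),np.sin(-.19),0]);tr=np.array([.550,.184,.029])+.025*u
plan(Y,-1.2,0,tr+[0,0,.12],1)
im=read_camera("wrist");a=im[:,:,::-1]
b=read_camera("side")[:,:,::-1];cv2.imwrite("pics/w6.png",np.hstack([cv2.resize(a,(400,300)),cv2.resize(b[60:330,130:490],(400,300))]))
E
```

```text
[-0.0065 -0.1614  0.1084] [ 0.4741 -0.596  -2.6484] x yaw 2.949685028536818 [-0.2858  0.564  -0.1604  1.959   0.1485  0.6287  0.8368]
0.021140109934285348 [0.5748 0.1781 0.3174] 26.0
move [0.003 0.007 0.009] [-0.001  0.001 -0.001] rows>= 0.0
[[0.003, 0.007, 0.009, -0.001, 0.001, -0.001]]
```

View pics/w6.png

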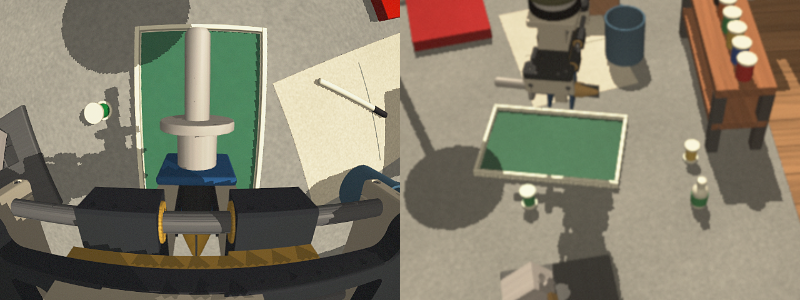

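The wrist view shows the head over the tray, parallel to its walls and centred (shaft at (198,75), walls at 140 and 265). I lower it.

>>> jog_arm:
  increments:
    - [[0,0.005,0.15,0,0,0],[0,0.005,0.3,0,0,0],[0,0.005,0.45,0,0,0],[0,0.005,0.6,0,0,0],[0,0.005,0.68,0,0,0],[0,0.005,0.74,0,0,0],[0,0.005,0.76,0,0,0],[0,0.005,0.76,0,0,0]]

```text
t: 27.1
tool_pos: [0.5752, 0.179, 0.2035]
orientation: [0.001, 0.096, 0.995, 0.0]
wrist_force: [-0.1, -0.1, -3.3]
gripper_width: 0.021
gripper_force: 35.0
```

>>> jog_arm:
  increments:
    - [[0,0,0.01,0,0,0],[0,0,0.02,0,0,0],[0,0,0.03,0,0,0],[0,0,0.035,0,0,0],[0,0,0.035,0,0,0]]

```text
t: 27.72
tool_pos: [0.5749, 0.1791, 0.1984]
orientation: [0.0, 0.096, 0.995, 0.0]
wrist_force: [-2.9, 0.4, 5.0]
gripper_width: 0.0212
gripper_force: 35.0
```

```bash
python3 o.py
```

```text
[-0.0531  0.2112 -0.0022] [-2.9257  0.3645  4.9726] x yaw 2.95001839066777 [-0.3225  0.7386 -0.1107  2.0185  0.1954  0.3932  0.794 ]
```

Contact, with about 8 N on the floor. I ease the grip, open part-way, and rise.

>>> jog_arm:
  increments:
    - [[0,0,0,0,0,0],[0,0,0,0,0,0],[0,0,0,0,0,0]]
  grip_force: 5

```text
t: 28.1
tool_pos: [0.5751, 0.1791, 0.1981]
orientation: [0.001, 0.096, 0.995, 0.0]
wrist_force: [-0.6, 1.3, 3.4]
gripper_width: 0.022
gripper_force: 5.0
```

>>> jog_arm:
  increments:
    - [[0,0,0,0,0,0],[0,0,0,0,0,0],[0,0,0,0,0,0],[0,0,0,0,0,0],[0,0,0,0,0,0],[0,0,0,0,0,0]]
  hand: 0.65

```text
t: 28.85
tool_pos: [0.5751, 0.1789, 0.198]
orientation: [0.0, 0.096, 0.995, 0.0]
wrist_force: [1.0, -0.3, 0.4]
gripper_width: 0.0602
gripper_force: 0.0
```

>>> jog_arm:
  increments:
    - [[0,0,-0.1,0,0,0],[0,0,-0.3,0,0,0],[0,0,-0.6,0,0,0],[0,0,-1,0,0,0],[0,0,-1,0,0,0],[0,0,-1,0,0,0],[0,0,-1,0,0,0]]

```text
t: 29.72
tool_pos: [0.5745, 0.1787, 0.3469]
orientation: [-0.0, 0.096, 0.995, -0.0]
wrist_force: [-0.3, 1.0, 0.4]
gripper_width: 0.0608
gripper_force: 0.0
```

```bash
python3 - <<'E'
from h import *
print(get_obs()["wrist_force"])
a=read_camera("wrist")[:,:,::-1];b=read_camera("side")[:,:,::-1];cv2.imwrite("pics/w7.png",np.hstack([cv2.resize(a,(400,300)),cv2.resize(b[120:460,120:470],(400,390))[:300]]) if 0 else np.hstack([cv2.resize(a,(400,400)),cv2.resize(b[110:460,120:470],(400,400))]))
for n in ["varnish","spool_green","spool_red"]:
    print(n,[np.round(np.array(d["extent"])*[640,480,640,480],1) for d in look_for("side",n)[:1]])
E
```

```text
[-0.3158  1.0054  0.3742]
varnish [array([398.6, 233. ,  17.6,  27.8])]
spool_green [array([244.2, 237.4,  15.4,  24. ])]
spool_red [array([315.5, 365.3,  18.3,  27.9])]
```

View pics/w7.png

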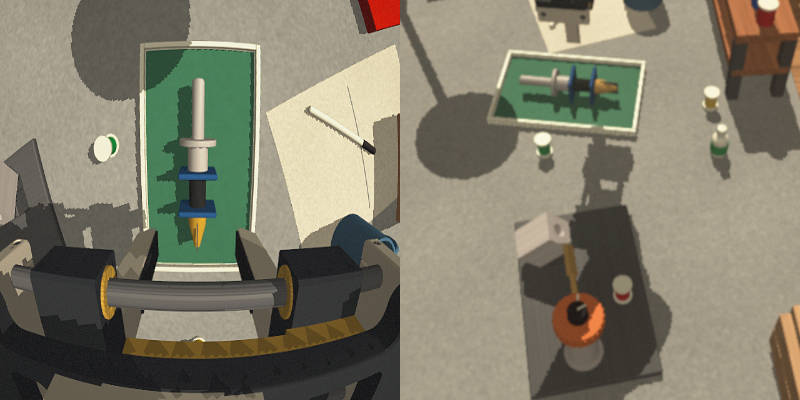

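The head lies flat inside the tray, from (198,80) to (197,245) in the wrist view. The spools and bottle stand where they were, and the arm is clear of everything.

```bash
python3 -c "
from bench import *
print(close_job())"
```

```text
the job is handed in; nothing more can be done
None
```

The job is handed in at about 30 s: the orange ring is at its stop with the inner knob's mark unmoved, the vise head was drawn straight out and lies flat in the tray, and the spools and bottle are where they stood.

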